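# Latch the packed moving box

## Task

Close up the packed storage box with the fingertips alone: push its raised lid down until it is fully shut, and only then flip both white latch levers on the front of the box over toward the lid, past their centre, so that each snaps down over it. Nothing is to be gripped, lifted or carried: do not shove the box along the table or raise the lid, and leave the other things where they stand.

Things in the scene. Friction and masses are not known exactly. Their poses are not given: they have to be found in the camera images.
- tote: loose grey plastic storage box, packed, about 3.5 kg, 200 x 320 mm and 126 mm high (134 mm with the lid shut). Origin: centre of its underside, on the table. x points from the latch side (front, which looks roughly to the robot) to the lid-hinge side, y along the front to the left, z up. The front wall's outer face is at x = -100 mm; two pairs of small grey bearing lugs (reaching 26 mm out from it, top 150 mm above the table) carry the latch levers
- lid (a joint): angle of the box's lid, rad: 0 fully shut, positive with the front edge raised; a stiff hinge along y at x = +100 mm, 126 mm up in the box's frame. The lid is a flat white plastic plate 204 mm (from hinge to front edge) x 324 mm x 8 mm. It stays where it is left; about 1 to 3 N on its front half moves it down
- lid_edge (a point): middle of the lid's front edge, on its upper face; moves with the lid
- latch_left (a joint): angle of the left (+y) latch lever, rad: 0 open, leaning 0.7 rad from vertical away from the box; 0.7 upright, which is the centre; 1.9 snapped shut, leaning 1.2 rad from vertical over the lid. A spring throws it from the centre to either end; getting it off the open end takes about 4 N at its tip square to it, growing less toward the centre. Its hinge runs along the box's y
- latch_right (a joint): the same for the right (-y) latch lever
- left_pivot (a point): point on the hinge axis of the left lever, half-way along its width: box frame (-118, +95, 140) mm. The lever is a white plate 44 mm wide, 8 mm thick, reaching 62 mm from this axis
- right_pivot (a point): the same for the right lever: box frame (-118, -95, 140) mm
- left_tip (a point): middle of the free end of the left lever, 62 mm from its hinge; moves with it
- right_tip (a point): middle of the free end of the right lever
- tape_roll: bystander: cardboard ring (tape roll) lying flat, 90 mm across, 45 mm high, in front of the box between the latches; origin under its centre
- mug: bystander: white mug, 76 mm across, 85 mm high; origin under its centre
- spray: bystander: white bottle, 56 mm across, 140 mm high; origin under its centre
- carton: bystander: small carton 80 x 110 x 60 mm; origin under its centre
- screwdriver: bystander: screwdriver lying on the table; origin under its middle
- bowl: bystander: blue bowl, 130 mm across, 55 mm high; origin under its centre

How it is judged:
By the outcome, as a careful person would: the job done as asked, in the order asked, and still so for the second after the job is handed in, with the robot touching nothing.
It also fails if it takes over 48 s, if anything falls off the work surface, if the arm or the gripper's body presses on something with over 40 N, if the wrist force passes 120 N, or if a joint passes its speed limit or range.

## Robot

A 6-joint arm with a two-finger parallel gripper is mounted at the origin on the work surface. World frame = base frame: x ahead of the robot, y to its left, z up, the work surface at z = 0. Lengths are in m, angles in degrees, forces in N, time in s.
With the tool pointing down it reaches from about 0.4 to 0.825 m from the base axis. Payload 7 kg.
Tool frame: the origin (TCP) lies at the very end of the fingers, on their centre line; the grasp point (between the pads) lies 19 mm behind it (r.hold_point_z is the distance from the TCP to the grasp point, in m); x points along the fingers, y is the direction in which the jaws open and shut, and the axes are right-handed (so a half turn about x gives the same grasp; the last joint's range is limited). The gripper opens to 88 mm and grips with 3 to 60 N. Pads are 19 mm wide; open, the fingers measure 130 mm over their backs; the gripper's body (78 mm by 193 mm) begins 47 mm behind the grasp point.
Start: joints at [-56.603, 20.546, 0.682, 0, -70.136, -16.507], TCP at [0.196, -0.646, 0.227] pointing down, gripper open.
Joint ranges: [-176.03, 176.03], [-82.01, 121.73], [-58.28, 71.71], [-173.87, 95.51], [-174.79, -0.11], [-173.66, 173.66]. Speed limits (degrees/s): [136.94, 136.94, 172.46, 180, 180, 180].

## Interface

Orientations are given as [roll, pitch, yaw] about the fixed x, y, z axes, in that order (R = Rz(yaw) Ry(pitch) Rx(roll)).
In Python, from plant import r gives the robot as it stands. The module is installed in compiled form; this text tells all that it offers.
- The arm moves only by the shell command python3 -m creep 'ROWS' [FORCE]. ROWS is JSON, a list of rows, each a list of 7 numbers: the turn, a rotation vector about the tool's x, y, z in rad, then the shift along the tool's x, y, z in cm, then the opening in per cent of the stroke, from 0 (shut) to 100 (fully open). In form: [[rx, ry, rz, x, y, z, fingers], ...]. A call has 1 to 8 rows; each row shifts and turns the commanded pose from where the row before left it, along the tool's axes as they then stand; what a row does not reach is not made up. A row lasts 1/10 s, in which the tool goes at most 50 mm and 8.59 degrees, less where a joint would pass 70% of its speed; a pose out of reach is approached as far as the arm can. A call is refused whole if a number of a shift passes 5 or a number of a turn 0.15, either way. A call with a gripper value outside its range is refused whole. The fingers move at their own pace and stop on an object; FORCE is the grip in N (left out, the last holds). Time passes only in rows, so rows that do not move let the fingers close. It gives the time, the measured TCP pose, the force and the opening at its end, in the units of the state.
- r.get_state(): the state, without advancing time (a new reading comes with each control period).
- r.capture(name): name is "scene" or "side" or "wrist"; returns (picture, depth): 400x640x3 uint8, blue, green, red; 400x640 float32, m along the optical axis (not along the pixel's ray), 0 where there is no reading.
- r.camera_info(name): a dict with "fovy" (degrees; the focal length in pixels is half the picture's height over the tangent of half this angle, whatever the lens; pixels are square), "cx", "cy" (the principal point, pixels), "dist_coeffs" ([k1, k2, p1, p2, k3] as OpenCV has them; the pictures are not rectified), "camera_from_world" (4x4, takes a point from world to camera coordinates). Camera axes: x right, y down, z forward; pixel columns grow to the right and rows downward; lengths in m; the calibration is good to about 2 mm. A picture is of the moment at which its call begins: read the wrist's pose just before it. camera_info takes no time and is no camera call; for the wrist camera it gives the pose at the moment of the call.
- r.close_job(): hands the job in, once; it reports no verdict.
Trained networks look in the newest picture that a camera, given by its name, has taken for a name from the list of things; names that differ only in an ending like _2 or _b are one class to them, and where a whole thing is asked for, a point or a joint stands for the part that bears it (a point fixed in the world has none). Each returns a list of dicts, best first, with "score" (0 to 1); they miss things now and then, are a little off and sometimes report something else, mostly with a low value. They report only what shows in the picture. A call takes as long as a camera call.
- r.look_for(query, camera): "rect" ([left, top, right, bottom] in pixels, round what is visible of it).
- r.masks_of(query, camera): "pixels" (400x640 bool, what is visible of it) and "rect" ([left, top, right, bottom] in pixels, round what is visible of it).
The state is a dict: "time_s": time; "joints": joint angles; "qd": joint speeds; "joint_torque": joint torques, N m; "tcp_pos": TCP position; "eef_rot": TCP orientation; "contact_force": force on the tool from outside, world axes, zero at the start; "moment": the same for the moment, N m; "gripper_width": finger opening in m.
Only numpy, scipy, OpenCV 4.12 (cv2) and the standard library are available. Lean on these libraries where they do the work, as an engineer would, in place of code of your own. Each camera call takes 0.05 s, during which the arm holds its last target. There are 200 camera calls.

## Working session

There is one attempt and no reset: what is moved stays moved. The work goes in short steps, Python scripts to look and compute and a shell command to move; the robot and the scene stay as the last step left them, time stands still between calls to the robot, and variables do not carry over. Pictures are saved under pics/ and viewed, about 8 in all and at most 12, crops included, and the job is handed in when it is done.

```bash
mkdir -p pics
cat > h.py <<'E'
import numpy as np, cv2
from plant import r
def cam(n):
    i=r.camera_info(n); f=200/np.tan(np.radians(i["fovy"])/2)
    return np.array([[f,0,i["cx"]],[0,f,i["cy"]],[0,0,1]]),np.array(i["dist_coeffs"],float),np.array(i["camera_from_world"])
def world(n,depth,c):
    K,d,T=c
    v,u=np.mgrid[0:400,0:640]
    p=cv2.undistortPoints(np.stack([u,v],-1).reshape(-1,1,2).astype(np.float64),K,d).reshape(400,640,2)
    P=np.concatenate([p*depth[...,None],depth[...,None],np.ones((400,640,1))],-1)
    W=(P@np.linalg.inv(T).T)[...,:3]; W[depth<=0]=np.nan
    return W
def snap(n,save=None):
    c=cam(n); p,d=r.capture(n)
    if save: cv2.imwrite("pics/"+save,p)
    return p,world(n,d,c),c
def proj(c,P):
    K,d,T=c; P=np.atleast_2d(P)
    return cv2.projectPoints(P.astype(float),cv2.Rodrigues(T[:3,:3])[0],T[:3,3],K,d)[0].reshape(-1,2)
E
python3 - <<'E'
from h import *
s=r.get_state();print(s)
for n in("scene","side"):
    p,W,c=snap(n,n+"0.png"); np.save(n+"W.npy",W)
    print(n,np.linalg.inv(c[2])[:3,3])
    for q in ("tote","lid","latch_left","tape_roll","mug","spray","carton","screwdriver","bowl"):
        for m in r.masks_of(q,n)[:2]:
            w=W[m["pixels"]]; w=w[~np.isnan(w[:,0])]
            print(q,round(m["score"],2),m["rect"],np.percentile(w,[5,50,95],axis=0).round(3).tolist() if len(w) else "")
print(r.get_state()["time_s"])
E
python3 -c "
import cv2,numpy as np
cv2.imwrite('pics/both.png',cv2.resize(np.vstack([cv2.imread('pics/scene0.png')]),(800,500)))"
```

```text
{'time_s': 0.0, 'joints': array([-5.66037295e+01,  2.05904710e+01,  6.33703418e-01, -2.15478598e-02,
       -7.01339895e+01, -1.65062224e+01]), 'qd': array([ 0.06961944,  0.0129751 , -0.06654383,  0.01810027,  0.02769716,
        0.07144401]), 'joint_torque': array([ 1.61805350e-03, -5.82719851e+01,  2.93057960e+01,  6.99688330e+00,
        6.78254830e-03, -1.68765077e-04]), 'tcp_pos': array([ 0.19594823, -0.64542736,  0.22562853]), 'eef_rot': array([ 93.92605375,  89.90700908, 110.80876339]), 'contact_force': array([ 0.44678696, -0.76302264, -0.30785724]), 'moment': array([ 0.01838431, -0.03647652,  0.03759772]), 'gripper_width': 0.08756560968410296}
scene [ 1.53901862 -0.44048649  1.0470069 ]
tote 0.6 [245.3, 180.4, 372.0, 297.5] [[0.583, -0.24, 0.013], [0.721, -0.1, 0.153], [0.791, 0.05, 0.204]]
tote 0.56 [201.8, 221.3, 240.7, 257.6] [[0.444, -0.368, 0.01], [0.495, -0.329, 0.057], [0.524, -0.267, 0.061]]
lid 0.57 [248.1, 190.8, 370.9, 276.5] [[0.595, -0.232, 0.131], [0.691, -0.094, 0.168], [0.777, 0.054, 0.206]]
latch_left 0.46 [322.4, 186.4, 334.6, 196.1] [[0.536, 0.015, 0.167], 
[... 1168 characters left out ...]
0.665, 0.216, 0.086]]
spray 0.56 [328.4, 152.8, 338.6, 178.5] [[0.544, -0.322, 0.015], [0.558, -0.307, 0.097], [0.587, -0.292, 0.142]]
carton 0.63 [339.9, 163.3, 369.1, 191.6] [[0.434, -0.363, 0.005], [0.472, -0.28, 0.052], [0.516, -0.256, 0.064]]
screwdriver 0.65 [332.7, 317.6, 403.6, 338.4] [[0.18, 0.411, 0.006], [0.23, 0.426, 0.022], [0.349, 0.435, 0.028]]
screwdriver 0.2 [263.9, 218.0, 287.2, 253.7] [[0.596, 0.127, 0.004], [0.631, 0.185, 0.054], [0.666, 0.219, 0.085]]
bowl 0.9 [393.1, 162.6, 421.8, 186.5] [[0.225, -0.45, 0.014], [0.272, -0.423, 0.037], [0.322, -0.335, 0.056]]
bowl 0.23 [245.0, 145.6, 328.2, 192.7] [[0.586, -0.216, 0.141], [0.67, -0.049, 0.183], [0.766, 0.073, 0.213]]
1.0
```

View pics/scene0.png

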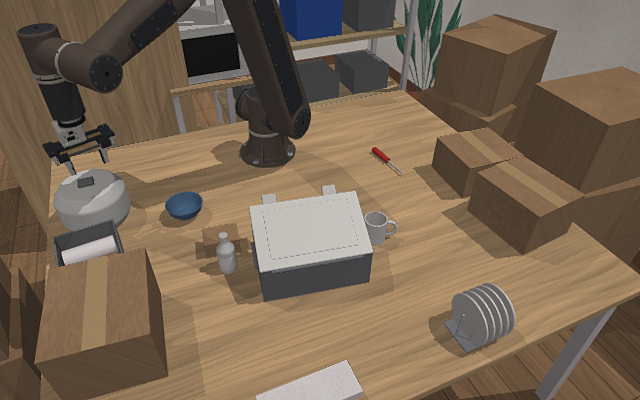

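View pics/side0.png

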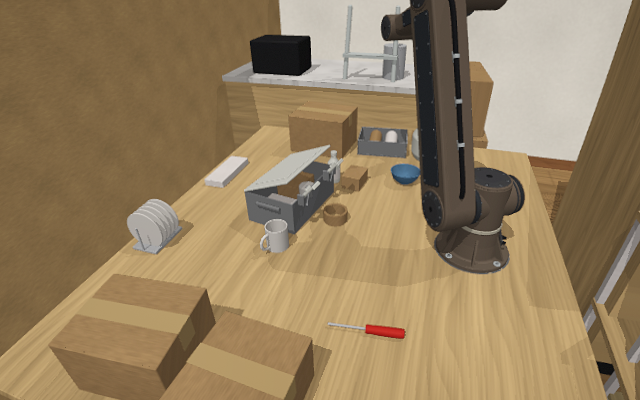

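The scene picture shows the box at about (310,245), with its front towards the robot and the lid raised. The side picture shows the levers at about (310,190), the tape roll in front at (335,213), and the mug and spray beside the box. Next I fit the box pose.

```bash
cat > fit.py <<'E'
from h import *
from scipy.optimize import least_squares
def lidpts(n):
    p,W,c=snap(n); m=r.masks_of("lid",n)[0]["pixels"].astype(np.uint8)
    m=cv2.erode(m,np.ones((3,3))).astype(bool)&~np.isnan(W[...,0])
    return W[m],c
def fit():
    out={}
    for n in("scene","side"):
        P,c=lidpts(n); 
        g=np.ones(len(P),bool)
        for _ in range(8):
            A=np.c_[P[:,:2],np.ones(len(P))]; k=np.linalg.lstsq(A[g],P[g,2],rcond=None)[0]
            g=abs(A@k-P[:,2])<.006
        Q=P[g]; nrm=np.array([-k[0],-k[1],1]); nrm/=np.linalg.norm(nrm)
        ang=np.arccos(nrm[2]); yd=np.array([nrm[1],-nrm[0],0]);  # along horizontal
        yaw_n=np.degrees(np.arctan2(nrm[1],nrm[0]))
        rect=cv2.minAreaRect((Q[:,:2]*1000).astype(np.float32))
        print(n,len(P),g.sum(),"angle",ang.round(3),"yaw by normal",yaw_n.round(1),"rect xy",cv2.boxPoints(rect).round(0).tolist(), np.round(rect[1]),"z",np.percentile(Q[:,2],[1,99]).round(3))
    return
if __name__=="__main__": fit()
E
python3 fit.py
python3 - <<'E'
from h import *
W=np.load("sideW.npy")
im=cv2.imread("pics/side0.png")[130:260,220:380]
cv2.imwrite("pics/crop1.png",cv2.resize(im,None,fx=4.9,fy=4.6,interpolation=cv2.INTER_CUBIC)[:600,:800])
E
```

```text
scene 10345 2459 angle 0.532 yaw by normal -10.9 rect xy [[566.0, -231.0], [748.0, -262.0], [802.0, 53.0], [620.0, 84.0]] [320. 185.] z [0.106 0.21 ]
side 963 963 angle 0.394 yaw by normal -9.2 rect xy [[561.0, -214.0], [730.0, -244.0], [784.0, 59.0], [616.0, 90.0]] [309. 171.] z [0.146 0.215]
```

View pics/crop1.png

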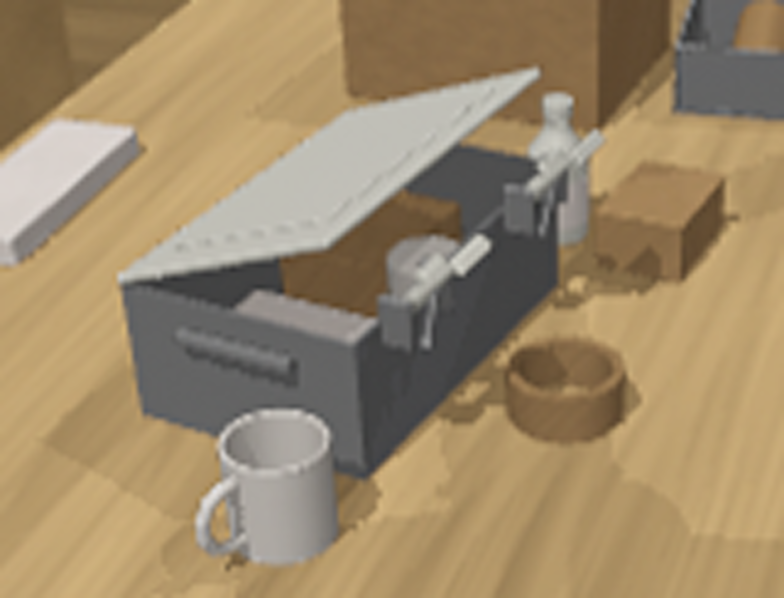

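```bash
cat > pose.py <<'E'
from h import *
from scipy.optimize import least_squares
def T(p): 
    x,y,w=p[:3]; c,s=np.cos(w),np.sin(w)
    return np.array([[c,-s,0,x],[s,c,0,y],[0,0,1,0],[0,0,0,1]])
def lid(a,u,y,t=.008): # u from hinge to front
    return [.1-u*np.cos(a)+t*np.sin(a)*0+ t*np.sin(a), y, .126+u*np.sin(a)+t*np.cos(a)]
def pts(p,l): return np.array([(T(p)@np.r_[q,1])[:3] for q in l])
E
python3 - <<'E'
from pose import *
cs,cd=cam("scene"),cam("side")
side=[(287.3,183.3),(244.9,190.4),(329.8,145.2),(294.5,233.3),(249.2,219.6)]
sc=[(358,193),(370,254.5),(259,272),(250,206),(263,297),(369,281.5)]
def model(p):
    a=p[3]; fl,fr=lid(a,.204,.162),lid(a,.204,-.162); bl,br=lid(a,0,.162),lid(a,0,-.162)
    S=pts(p,[fl,bl,fr,[-.1,.16,0],[.1,.16,0]]); C=pts(p,[fl,bl,br,fr,[.1,-.16,0],[.1,.16,0]])
    return np.r_[(proj(cd,S)-side).ravel(),(proj(cs,C)-sc).ravel()]
s=least_squares(model,[.68,-.09,-.17,.39],loss="soft_l1")
print(s.x.round(4),np.degrees(s.x[2]).round(2)); print(model(s.x).reshape(-1,2).round(1).tolist())
np.save("pose.npy",s.x)
p=s.x
for n,q in dict(lpiv=[-.118,.095,.14],rpiv=[-.118,-.095,.14],ltip=[-.158,.095,.187],rtip=[-.158,-.095,.187],edge=lid(p[3],.204,0)).items(): print(n,pts(p,[q])[0].round(4))
W=np.load("sideW.npy")
w=W[200:228,321:350].reshape(-1,3); w=w[w[:,2]>.02]; print("tape",np.percentile(w,[5,50,95],axis=0).round(3).tolist())
from scipy.spatial.transform import Rotation as R
print(R.from_euler("xyz",r.get_state()["eef_rot"],degrees=True).as_matrix().round(3))
# draw
im=cv2.imread("pics/side0.png")
for c in pts(p,[[-.118,.095,.14],[-.118,-.095,.14],[-.158,.095,.187],[-.158,-.095,.187]]): print(proj(cd,c).round(1))
E
```

```text
[ 0.6712 -0.0853 -0.1766  0.3708] -10.12
[[-1.0, 0.2], [-2.1, -0.7], [0.8, 0.5], [-0.6, 1.1], [-0.6, 0.3], [-3.2, -2.8], [3.1, -3.0], [-0.3, -0.6], [-2.0, -0.2], [-0.1, 4.3], [-0.6, 0.2]]
lpiv [0.5717 0.0289 0.14  ]
rpiv [ 0.5383 -0.1581  0.14  ]
ltip [0.5323 0.036  0.187 ]
rtip [ 0.4989 -0.1511  0.187 ]
edge [ 0.5853 -0.07    0.2074]
tape [[0.444, -0.076, 0.022], [0.484, -0.026, 0.038], [0.524, 0.006, 0.048]]
[[-0.    -0.291  0.957]
 [ 0.     0.957  0.291]
 [-1.     0.     0.   ]]
[[305.6 193.4]]
[[330.1 169.8]]
[[315.4 184.2]]
[[339.6 160.9]]
```

```bash
cat > go.py <<'E'
import sys
from pose import *
from scipy.spatial.transform import Rotation as R
p=np.load("pose.npy"); s=r.get_state(); M=R.from_euler("xyz",s["eef_rot"],degrees=True).as_matrix()
B=T(p)
want=B[:3,:3]@np.array([[0,0,1],[0,1,0],[-1,0,0]])
print("t",s["time_s"],"turn",R.from_matrix(M.T@want).as_rotvec().round(3),"box xyz mm",((np.linalg.inv(B)@np.r_[s["tcp_pos"],1])[:3]*1000).round(1),"F box",(B[:3,:3].T@s["contact_force"]).round(1),"w",round(s["gripper_width"],4))
if len(sys.argv)>3:
    t=(B@np.r_[np.array(sys.argv[1:4],float)/1000,1])[:3]
    print("tool shift cm",(M.T@(t-s["tcp_pos"])*100).round(2))
E
python3 -m creep '[[0.15,0,0,-1.5,0,0,0],[0.15,0,0,-1.5,0,0,0],[0.15,0,0,-1.5,0,0,0],[0.021,0,0,0,0,0,0]]' 5
python3 go.py -70 0 270
```

```text
time_s: 1.6
tcp_pos: [0.1964, -0.6469, 0.2741]
eef_rot: [-57.9, 89.8, -68.2]
contact_force: [0.8, -0.6, 0.4]
gripper_width: 0.0614
t 1.6 turn [-0.003  0.002  0.003] box xyz mm [-368.7 -636.2  274.1] F box [ 0.8 -0.4  0.4] w 0.0614
tool shift cm [ 0.26 63.72 29.67]
```

```bash
python3 -m creep '[[0,0,0,0,4.5,2.1,0],[0,0,0,0,4.5,2.1,0],[0,0,0,0,4.5,2.1,0],[0,0,0,0,4.5,2.1,0],[0,0,0,0,4.5,2.1,0],[0,0,0,0,4.5,2.1,0],[0,0,0,0,4.5,2.1,0]]'
python3 -m creep '[[0,0,0,0,4.5,2.1,0],[0,0,0,0,4.5,2.1,0],[0,0,0,0,4.5,2.1,0],[0,0,0,0,4.5,2.1,0],[0,0,0,0,4.5,2.1,0],[0,0,0,0,4.5,2.1,0],[0,0,0,0,3,1.4,0]]'
python3 go.py -70 0 240
```

```text
time_s: 2.3
tcp_pos: [0.3966, -0.3596, 0.2711]
eef_rot: [93.4, 90.0, 83.5]
contact_force: [0.8, -0.7, -0.1]
gripper_width: 0.0054
time_s: 3.0
tcp_pos: [0.5876, -0.0879, 0.2707]
eef_rot: [162.8, 90.0, 153.0]
contact_force: [1.5, -0.3, 0.5]
gripper_width: 0.0005
t 3.0 turn [ 0.005 -0.    -0.   ] box xyz mm [-81.8 -17.2 270.7] F box [ 1.6 -0.   0.5] w 0.0005
tool shift cm [3.07 1.71 1.19]
```

```bash
python3 -m creep '[[0,0,0,1.5,1.2,0.7,0],[0,0,0,2,0,0,0],[0,0,0,1.5,0,0,0],[0,0,0,1,0,0,0],[0,0,0,1,0,0,0]]'
python3 go.py -70 0 140
python3 - <<'E'
from h import *
snap("wrist","w1.png")
E
```

```text
time_s: 3.5
tcp_pos: [0.595, -0.0806, 0.2007]
eef_rot: [-147.7, 90.0, -157.8]
contact_force: [0.1, 0.9, 1.7]
gripper_width: 0.0005
t 3.5 turn [ 0.001 -0.001  0.   ] box xyz mm [-75.8  -8.8 200.7] F box [-0.   0.9  1.7] w 0.0005
tool shift cm [6.06 0.88 0.58]
```

View pics/w1.png

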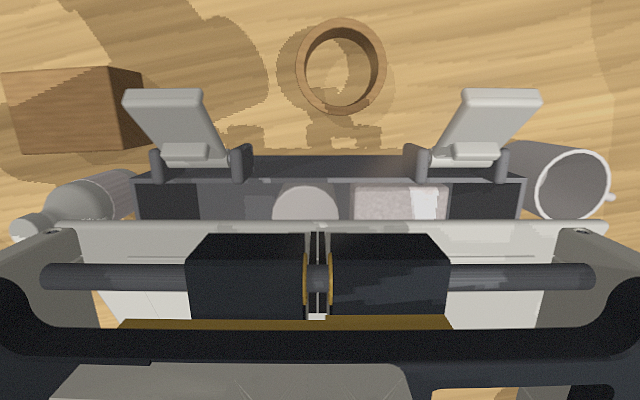

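The wrist picture shows the fingertips at (317,290) on the lid near its front edge. The open levers are symmetric at (165,120) and (495,120), and the tape roll is at (340,65), so the alignment is good. Pressing down.

```bash
python3 -m creep '[[0,0,0,1.2,0,0,0],[0,0,0,1.2,0,0,0],[0,0,0,1.2,0,0,0],[0,0,0,1.2,0,0,0],[0,0,0,1.0,0,0,0],[0,0,0,0.4,0,0,0],[0,0,0,0.2,0,0,0],[0,0,0,0,0,0,0]]'; python3 go.py -70 0 134
```

```text
time_s: 4.35
tcp_pos: [0.5956, -0.0801, 0.1374]
eef_rot: [-117.6, 90.0, -127.7]
contact_force: [1.1, -0.9, 0.3]
gripper_width: 0.0002
t 4.35 turn [ 0.001 -0.     0.   ] box xyz mm [-75.3  -8.1 137.4] F box [ 1.2 -0.7  0.3] w 0.0002
tool shift cm [0.34 0.81 0.53]
```

```bash
python3 -m creep '[[0,0,0,0.3,0,0,0],[0,0,0,0,0,0,0]]'; python3 -m creep '[[0,0,0,0.2,0,0,0],[0,0,0,0,0,0,0]]';  python3 -m creep '[[0,0,0,0.2,0,0,0],[0,0,0,0,0,0,0]]'
```

```text
time_s: 4.55
tcp_pos: [0.5958, -0.0801, 0.1347]
eef_rot: [18.1, 90.0, 8.0]
contact_force: [-0.1, 0.4, 0.5]
gripper_width: 0.0005
time_s: 4.75
tcp_pos: [0.5958, -0.0801, 0.1342]
eef_rot: [2.8, 89.9, -7.3]
contact_force: [-4.7, 0.6, 11.3]
gripper_width: 0.0002
time_s: 4.95
tcp_pos: [0.5959, -0.0801, 0.1341]
eef_rot: [-1.7, 89.9, -11.7]
contact_force: [-8.8, 4.5, 22.9]
gripper_width: 0.0005
```

```bash
python3 -m creep '[[0,0,0,-2,0,0,0],[0,0,0,-4.5,0,0,0],[0,0,0,-4.5,0,0,0],[0,0,0,0,0,-4,0],[0,0,0,0,0,-4,0],[0,0,0,0,0,-4,0],[0,0,0,0,0,0,0]]'
python3 - <<'E'
from pose import *
p=np.load("pose.npy"); im,W,c=snap("side","s2.png"); B=np.linalg.inv(T(p))
snap("wrist","w2.png")
X=(np.c_[W.reshape(-1,3),np.ones(256000)]@B.T)[:,:3]
for lo,hi in((-60,-20),(-20,20),(20,60),(60,90)):
    g=(X[:,0]>lo/1e3)&(X[:,0]<hi/1e3)&(abs(X[:,1]-.08)<.07)&(X[:,2]>.1)&(X[:,2]<.2); print(lo,g.sum(),np.median(X[g,2]).round(4))
for n,ys in(("L",(.07,.12)),("R",(-.12,-.07))):
    g=(X[:,0]<-.13)&(X[:,0]>-.18)&(X[:,1]>ys[0]-.02)&(X[:,1]<ys[1]+.02)&(X[:,2]>.15)&(X[:,2]<.2); print(n,g.sum(),np.percentile(X[g],[2,50,98],axis=0).round(3).tolist() if g.any() else "")
cv2.imwrite("pics/c2.png",np.vstack([cv2.resize(im[130:260,220:380],(640,520))]))
E
python3 go.py -195 95 220
```

```text
time_s: 5.65
tcp_pos: [0.4734, -0.0589, 0.2413]
eef_rot: [65.3, 89.9, 55.3]
contact_force: [0.9, 0.0, 0.6]
gripper_width: 0.0006
-60 232 0.1374
-20 219 0.1375
20 211 0.1374
60 144 0.1366
L 55 [[-0.164, 0.077, 0.16], [-0.157, 0.107, 0.185], [-0.13, 0.117, 0.191]]
R 40 [[-0.166, -0.112, 0.155], [-0.153, -0.08, 0.183], [-0.131, -0.07, 0.189]]
t 5.75 turn [ 0.001  0.002 -0.001] box xyz mm [-195.7   -8.1  241.5] F box [ 1.5 -1.   0.2] w 0.0005
tool shift cm [ 2.16 10.31  0.08]
```

View pics/c2.png

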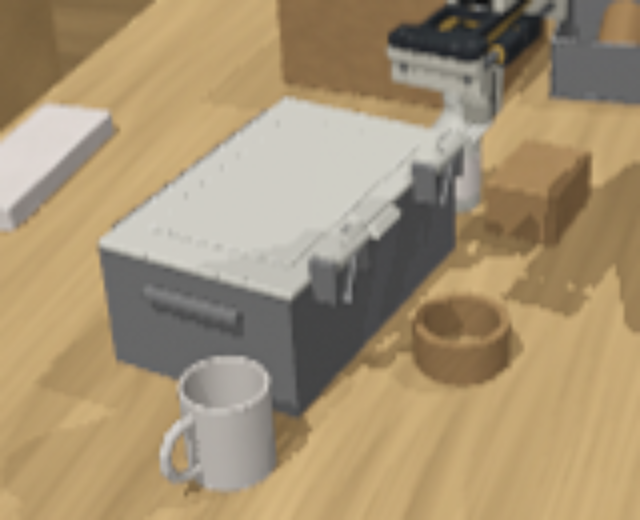

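The lid lies flat: heights are 0.137 m from front to hinge. Both levers still lean open, the left one at about (380,220) in the crop. Next is the left lever.

```bash
python3 -m creep '[[0,0,0,0,4.5,0,0],[0,0,0,0,4,0,0],[0,0,0,0,1.8,0,0],[0,0,0,3,0,0,0],[0,0,0,3,0,0,0],[0,0,0,0.5,0,0,0],[0,0,0,0,0,0,0]]'; python3 go.py -175 95 176
```

```text
time_s: 6.45
tcp_pos: [0.4957, 0.0421, 0.175]
eef_rot: [-133.3, 89.9, -143.4]
contact_force: [-1.3, -0.7, 0.8]
gripper_width: 0.0004
t 6.45 turn [ 0.    -0.002  0.002] box xyz mm [-195.1   94.6  175. ] F box [-1.2 -1.   0.8] w 0.0004
tool shift cm [-0.11  0.04  2.01]
```

```bash
python3 -m creep '[[0,0,0,0,0,1.5,0],[0,0,0,0,0,1,0],[0,0,0,0,0,0.7,0],[0,0,0,0,0,0.5,0]]'; python3 go.py;python3 -m creep '[[0,0,0,0,0,0.7,0],[0,0,0,0,0,0.7,0]]'; python3 go.py
```

```text
time_s: 6.85
tcp_pos: [0.5321, 0.0354, 0.1766]
eef_rot: [-172.3, 89.9, 177.6]
contact_force: [-7.4, 1.6, 7.7]
gripper_width: 0.0006
t 6.85 turn [-0.    -0.001  0.   ] box xyz mm [-158.1   94.4  176.6] F box [-7.6  0.2  7.7] w 0.0006
time_s: 7.05
tcp_pos: [0.5469, 0.0331, 0.1767]
eef_rot: [27.4, 89.9, 17.2]
contact_force: [-2.2, 0.1, 0.9]
gripper_width: 0.0006
t 7.05 turn [ 0.     0.001 -0.001] box xyz mm [-143.2   94.8  176.7] F box [-2.2 -0.3  0.9] w 0.0006
```

```bash
python3 -m creep '[[0,0,0,0,0,0.7,0],[0,0,0,0,0,0.7,0]]'; python3 go.py;python3 -m creep '[[0,0,0,0,0,0.7,0],[0,0,0,0,0,0.7,0]]'; python3 go.py
```

```text
time_s: 7.25
tcp_pos: [0.5607, 0.0308, 0.1759]
eef_rot: [21.1, 89.9, 11.0]
contact_force: [-0.0, 0.1, 0.1]
gripper_width: 0.0008
t 7.25 turn [ 0.     0.001 -0.   ] box xyz mm [-129.2   94.9  175.9] F box [-0.   0.1  0.1] w 0.0008
time_s: 7.45
tcp_pos: [0.574, 0.0284, 0.1756]
eef_rot: [11.6, 90.0, 1.5]
contact_force: [-0.2, -0.0, -0.0]
gripper_width: 0.0008
t 7.45 turn [ 0.  0. -0.] box xyz mm [-115.6   94.8  175.6] F box [-0.2 -0.  -0. ] w 0.0008
```

```bash
python3 -m creep '[[0,0,0,0,0,-4,0],[0,0,0,0,0,-4,0],[0,0,0,0,-4.5,0,0],[0,0,0,0,-4.5,0,0],[0,0,0,0,-4.5,0,0],[0,0,0,0,-4.5,0,0],[0,0,0,0,-1,0,0],[0,0,0,0,0,0,0]]'; python3 go.py -158 -95 176;  python3 - <<'E'
from h import *
snap("wrist","w3.png")
E
```

```text
time_s: 8.25
tcp_pos: [0.461, -0.1461, 0.1756]
eef_rot: [-27.2, 90.0, -37.5]
contact_force: [-0.5, 0.4, 0.5]
gripper_width: 0.0007
t 8.25 turn [-0.002  0.     0.   ] box xyz mm [-196.2  -96.8  175.6] F box [-0.5  0.3  0.5] w 0.0007
tool shift cm [-0.04  0.19  3.82]
```

View pics/w3.png

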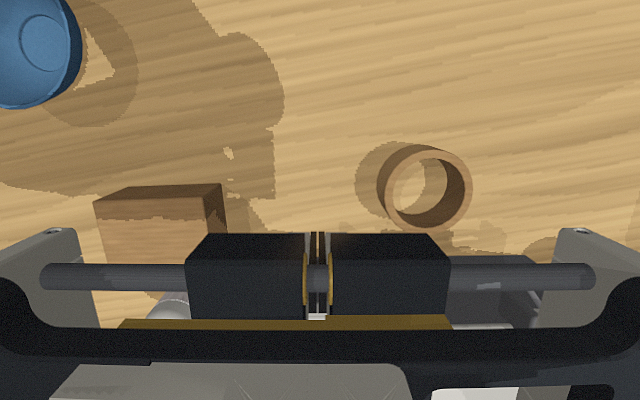

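The wrist view shows only the tape roll at (425,185), the carton and the bowl, all undisturbed; the latches are hidden. Now the right lever.

```bash
python3 -m creep '[[0,0,0,0,0.1,1.5,0],[0,0,0,0,0,1,0],[0,0,0,0,0,0.7,0],[0,0,0,0,0,0.5,0]]'; python3 -m creep '[[0,0,0,0,0,0.7,0],[0,0,0,0,0,0.7,0]]'; python3 -m creep '[[0,0,0,0,0,0.7,0],[0,0,0,0,0,0.7,0]]'; python3 -m creep '[[0,0,0,0,0,0.7,0],[0,0,0,0,0,0.7,0]]'; python3 go.py
```

```text
time_s: 8.7
tcp_pos: [0.4964, -0.1493, 0.1749]
eef_rot: [-170.2, 89.7, 179.7]
contact_force: [-6.3, 0.8, 4.2]
gripper_width: 0.0006
time_s: 8.9
tcp_pos: [0.5119, -0.1518, 0.1753]
eef_rot: [-166.9, 89.9, -176.9]
contact_force: [-1.4, -0.2, 2.0]
gripper_width: 0.0002
time_s: 9.1
tcp_pos: [0.5265, -0.1546, 0.1754]
eef_rot: [7.9, 90.0, -2.1]
contact_force: [-0.2, -0.5, 0.2]
gripper_width: 0.001
time_s: 9.3
tcp_pos: [0.54, -0.1574, 0.1755]
eef_rot: [11.0, 90.0, 0.9]
contact_force: [0.3, -0.4, 0.4]
gripper_width: 0.0002
t 9.3 turn [ 0.001  0.    -0.   ] box xyz mm [-116.4  -94.   175.5] F box [ 0.4 -0.4  0.4] w 0.0002
```

```bash
python3 -m creep '[[0,0,0,0,0,-4,0],[0,0,0,0,0,-4,0],[0,0,0,-4.5,0,0,0],[0,0,0,-3.5,0,0,0],[0,0,0,0,-4.5,0,0],[0,0,0,0,-4.5,0,0],[0,0,0,0,-4.5,0,0],[0,0,0,0,0,0,0]]'
python3 - <<'E'
from pose import *
p=np.load("pose.npy"); im,W,c=snap("side","s4.png"); B=np.linalg.inv(T(p))
X=(np.c_[W.reshape(-1,3),np.ones(256000)]@B.T)[:,:3]
sc,W2,c2=snap("scene")
X2=(np.c_[W2.reshape(-1,3),np.ones(256000)]@B.T)[:,:3]
for Xi in(X,X2):
  for lo,hi in((-60,-20),(-20,20),(20,60),(60,90)):
    g=(Xi[:,0]>lo/1e3)&(Xi[:,0]<hi/1e3)&(abs(Xi[:,1])<.06)&(Xi[:,2]>.1)&(Xi[:,2]<.2); print(lo,g.sum(),np.median(Xi[g,2]).round(4))
  for s in(1,-1):
    g=(Xi[:,0]<-.04)&(Xi[:,0]>-.18)&(abs(Xi[:,1]*s-.095)<.022)&(Xi[:,2]>.145)&(Xi[:,2]<.21); print(s,g.sum(),np.percentile(Xi[g],[2,50,98],axis=0).round(3).tolist() if g.any() else "")
a=cv2.resize(im[130:260,220:380],(640,520));b=cv2.resize(sc[150:310,150:410],(0,0),fx=2,fy=2)
cv2.imwrite("pics/c4.png",a);cv2.imwrite("pics/c5.png",cv2.resize(sc[150:310,190:410],(0,0),fx=3.5,fy=3.5,interpolation=cv2.INTER_CUBIC))
for n in("side","scene"):
  for q in("tote","mug","spray","carton","screwdriver","bowl"):
    m=r.look_for(q,n)[:1]; print(n,q,[x["rect"] for x in m])
E
```

```text
time_s: 10.1
tcp_pos: [0.4359, -0.2803, 0.2555]
eef_rot: [-105.3, 90.0, -115.6]
contact_force: [-0.4, 1.2, 0.1]
gripper_width: 0.0006
-60 136 0.1381
-20 159 0.1379
20 156 0.1378
60 109 0.1363
1 166 [[-0.123, 0.075, 0.147], [-0.091, 0.098, 0.156], [-0.066, 0.116, 0.173]]
-1 125 [[-0.124, -0.116, 0.147], [-0.091, -0.092, 0.157], [-0.063, -0.074, 0.171]]
-60 368 0.1346
-20 389 0.1343
20 415 0.1345
60 358 0.1331
1 122 [[-0.114, 0.074, 0.146], [-0.078, 0.093, 0.156], [-0.057, 0.114, 0.171]]
-1 137 [[-0.115, -0.116, 0.145], [-0.079, -0.095, 0.157], [-0.057, -0.075, 0.169]]
side tote [[248.3, 157.6, 335.3, 233.5]]
side mug [[262.5, 217.7, 288.0, 254.0]]
side spray [[328.5, 150.6, 340.1, 179.4]]
side carton [[339.2, 163.7, 368.9, 190.7]]
side screwdriver [[330.5, 321.1, 404.2, 339.2]]
side bowl [[394.4, 164.7, 420.7, 184.0]]
scene tote [[248.4, 199.8, 370.3, 300.6]]
scene mug [[361.7, 212.1, 398.2, 250.2]]
scene spray [[219.4, 233.2, 236.5, 273.5]]
scene carton [[199.6, 223.8, 243.1, 257.7]]
scene screwdriver [[374.8, 144.9, 388.5, 164.3]]
scene bowl [[166.0, 189.5, 199.2, 222.6]]
```

View pics/c4.png

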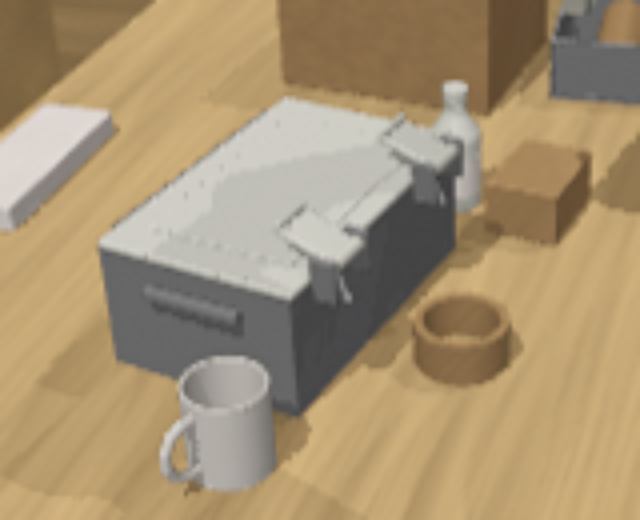

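View pics/c5.png

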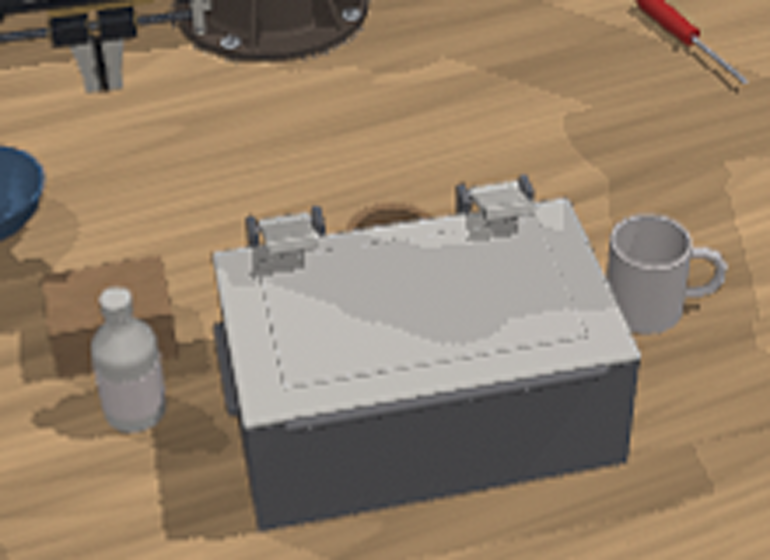

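Both levers lie over the lid: side crop (320,240) and (425,145), scene crop (490,205) and (285,240). Their tips are at box x ≈ -60 mm and z ≈ 0.17 m, as expected. The lid is flat, the box and the bystanders have not moved, and the robot is clear.

```bash
python3 -c "from plant import r; print(r.close_job())"
```

```text
the job is handed in; nothing more can be done
None
```

The box is closed and the job is handed in at about 11 s. I pushed the lid down with the closed fingertips until it stopped at 134 mm, where the contact force rose to about 23 N. Then I pushed the left lever over its centre, and after it the right one, with about 8 N horizontally at most.

- **Lid:** the last depth check shows it flat, at about 134 mm in the scene camera and 138 mm in the side camera. The roughly 3 mm difference between the two cameras is about the calibration error.
- **Latches:** both lie over the lid, with tips at about x = -60 mm and z = 170 mm in the box frame, which matches the snapped-shut position.
- **Surroundings:** the box, mug, spray, carton, bowl, screwdriver and tape roll stand where they did at the start. The gripper is clear of everything.

No check failed.

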